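# Put a battery pack into service on the changeover bench

## Task

Of the two battery docks on the bench, one holds a pack. Swing that dock's hold-down bar shut over the pack and press it firmly, but without ramming it, until it has snapped right into its catch; then turn the selector on the sloping case from off towards that dock: one click to precharge, wait there at least a second, and on to the second click, fully on, and let go. Leave the pack in its dock, the empty dock's bar open and the other things on the bench where they are.

Things in the scene. Friction and masses are not known exactly. Their poses are not given: they have to be found in the camera images.
- pack: Dark battery pack of a mobile robot, a box 146 x 68 x 42 mm, about 0.75 kg, loose, lying between the rails of dock_a (2.5 mm play sideways). Origin: centre of its underside; x along its length.
- dock_a: Battery dock bolted to the bench: aluminium base plate 190 mm (its x) by 144 mm (its y), 8 mm thick, with low side rails, a 53 mm high black contact block at its +x end, a hinge bracket on its +y side and a catch on its -y side. Origin: centre of the plate's underside, z up. This is the dock that holds the pack; it may stand left or right of the console. More than 35 N down on the bar's tab would bend the catch.
- dock_b: Battery dock bolted to the bench: aluminium base plate 190 mm (its x) by 144 mm (its y), 8 mm thick, with low side rails, a 53 mm high black contact block at its +x end, a hinge bracket on its +y side and a catch on its -y side. Origin: centre of the plate's underside, z up. The same dock, empty.
- dock_a_floor (a point): Centre of the top of dock_a's base plate, where the pack rests (8 mm above the dock's origin).
- dock_a_hinge (a point): Centre of the hinge pin of dock_a's bar, 52 mm to +y of the dock's origin and 57 mm above it; the pin runs along the dock's x.
- bar_a (a joint): Angle of dock_a's hold-down bar, rad: 0 = level over the pack, pointing to the dock's -y (shut is 0 to 0.15, see the catch), 1.57 = upright, at most 1.9 (leaning back to +y); starts at 1.25 to 1.75. At angle q it runs from the pin along -y*cos(q) + z*sin(q) of the dock. Flat steel, 144 mm long from the pin, 6 mm thick, 20 mm wide. A stiff hinge keeps it where it is left.
- bar_a_tab (a point): Middle of the thumb tab (26 x 26 mm, the last part of dock_a's bar, 118 to 144 mm from the pin), on the face that is uppermost when shut, 131 mm from the pin. When shut the tab overhangs the base plate's edge.
- dock_a_catch (a point): Foot of dock_a's catch, on the base plate, 106 mm to -y of the pin. Above it a catch block (two cheeks, inner faces 35 mm apart, 18 mm deep along y, tops 72 to 87 mm above the bench) is clamped at a height that differs each time: its rest pin stops the bar at some angle from 0 to 0.15 rad. About 0.1 rad above that, two spring balls stop the bar; 13 to 17 N on the tab pushes it past them, then it snaps under them on to the pin.
- bar_b (a joint): Angle of the empty dock's bar, in the same sense; starts open.
- console: Grey case with a sloping top that faces the robot: 130 mm (x) by 132 mm (y), 35 mm high in front and 110 mm at the back, so the face slopes by 30 degrees. Origin: centre of its underside; +x to the back, +y to the left.
- selector (a joint): Angle of the selector, rad. Five sprung detents 60 degrees apart: 0 = off, pointer up the slope; turned towards the left dock (+y of the console) +1.05 = precharge and +2.09 = fully on; towards the right dock -1.05 = precharge and -2.09 = on. Turning out of a detent takes up to about 0.45 N m; let go within 0.4 rad of a detent, it snaps into it by itself.
- selector_grip (a point): On the selector's axis, inside its handle, 32 mm above the face. z: the axis, out of the sloping face (tilted 30 degrees from vertical towards the robot side); x: along the handle towards the pointer. The handle is a black bar 16 mm thick (10 mm at the pointer end), from 38 mm behind the axis to 48 mm ahead of it, its top 46 mm above the face; it stands on a disc of 56 mm diameter whose top is 12 mm above the face.
- multimeter: Black multimeter, 165 x 80 x 42 mm, lying on the bench. Origin: centre of its underside.
- tape: Upright-axis roll of tape, 104 mm across, 48 mm high. Origin: centre of its underside.
- parts_case: Open grey tray of components, 135 x 90 x 32 mm. Origin: centre of its underside.
Not all that is in view belongs to the job. What is shaped like the pack but green or purple is not meant.

How it is judged:
On the way, in this order (a step that is already met when the one before it is completed fails the run):
1. the hold-down bar of the loaded dock is snapped in under the catch, pressing on its rest pin (value of joint bar_a below 0.17 rad and contact force between bar_a_c0 and catch_a_c0 above 2 N), for 0.2 s.
2. the selector rests in the precharge detent on the side of the loaded dock for a second (((y of dock_a_floor in the frame of console above 0 m and value of joint selector between 0.9 and 1.2 rad) or (y of dock_a_floor in the frame of console below 0 m and value of joint selector between -1.2 and -0.9 rad))), for 0.8 s.
3. the selector stands in the on detent on that side (((y of dock_a_floor in the frame of console above 0 m and value of joint selector between 1.95 and 2.3 rad) or (y of dock_a_floor in the frame of console below 0 m and value of joint selector between -2.3 and -1.95 rad))), for 0.2 s.
At the end, for the whole second after the job is handed in: dock_a's bar is snapped in under its catch's balls (presses on the rest pin with over 2 N), the selector is within 0.15 rad of the on detent on dock_a's side, the pack lies at rest in dock_a (within 12 mm of its middle, not tipped), the empty dock's bar is open (above 0.9 rad) (all of step 1 and ((y of dock_a_floor in the frame of console above 0 m and value of joint selector between 1.95 and 2.3 rad) or (y of dock_a_floor in the frame of console below 0 m and value of joint selector between -2.3 and -1.95 rad)) and horizontal distance between pack and dock_a_floor below 0.012 m and angle between pack's own z axis and vertical below 0.1 rad and linear speed of pack below 0.02 m/s and value of joint bar_b above 0.9 rad); the robot touches nothing.
It fails at once if the bar is rammed on to its rest pin (over 50 N there, which is about 35 N down on the tab) (contact force between bar_a_c0 and catch_a_c0 above 50 N).
It fails at once if the empty dock's bar is swung down (value of joint bar_b below 0.9 rad).
It fails at once if a bystander is shifted by more than 20 mm (distance of any of multimeter, tape, parts_case from where it was at the start of the episode above 0.02 m).
It also fails if it takes over 72 s, if anything falls off the work surface, if the arm or the gripper's body presses on something with over 40 N, if the wrist force passes 120 N, or if a joint passes its speed limit or range.

## Robot

A 6-joint arm with a two-finger parallel gripper is mounted at the origin on the work surface. World frame = base frame: x ahead of the robot, y to its left, z up, the work surface at z = 0. Lengths are in m, angles in rad, forces in N, time in s.
With the tool pointing down it reaches from about 0.375 to 0.9 m from the base axis. Payload 3.1 kg.
Tool frame: the origin (TCP) lies at the very end of the fingers, on their centre line; the grasp point (between the pads) lies 19 mm behind it (manip.tcp_to_grasp is the distance from the TCP to the grasp point, in m); z points along the fingers, y is the line along which they close (so a half turn about z gives the same grasp; the last joint's range is limited). The gripper opens to 85 mm and grips with 20 to 120 N. Pads are 22 mm wide; open, the fingers measure 114 mm over their backs; the gripper's body (76 mm by 85 mm) begins 54 mm behind the grasp point. The pads swing forward as they close: fully open they stand 13 mm farther back than shut.
Start: joints at [1.121, 0.527, 1.433, -0, 1.181, -0.178], TCP at [0.168, 0.602, 0.231] pointing down, gripper open.
Joint ranges: [-3.08, 3.08], [-0.75, 2.2], [0.22, 2.44], [-1.43, 4.57], [0, 2.65], [-2.85, 2.85]. Speed limits (rad/s): [2.79, 2.79, 3.14, 3.14, 3.14, 3.14].

## Interface

Orientations are given as a unit quaternion [x, y, z, w].
In Python, from station import manip gives the robot as it stands. The module is installed in compiled form; this text tells all that it offers.
- The arm moves only by the tool step_arm, never from a script. Its argument "commands" is one flat list of numbers, 6 for each row, row after row: the shift along the tool's x, y, z in m, then the turn, a rotation vector about the tool's x, y, z in degrees. A call has exactly 10 rows; each row is the pose to reach, as a shift and turn from the pose commanded when the call began, along the tool's axes at that moment; what a row does not reach only later rows make up. A row lasts 1/10 s, in which the tool goes at most 50 mm and 8.59 degrees, less where a joint would pass 70% of its speed; a pose out of reach is approached as far as the arm can. A call with a gripper value outside its range is refused whole. "jaw" is the opening in per cent of the stroke, from 0 (shut) to 100 (fully open), set as the call begins (left out, the last holds). The fingers move at their own pace and stop on an object; "grip_force" is the grip in N (left out, the last holds). Time passes only in rows, so rows that repeat a pose let the fingers close, or fill a call up. It gives the time, the measured TCP pose, the force, the opening and the grip force at its end, in the units of the state.
- manip.sense(): the state, without advancing time (a new reading comes with each control period).
- manip.snapshot(name): name is "scene" or "top"; returns a dict with "pixels" (400x640x3 uint8, blue, green, red), "fx", "fy", "cx", "cy" (pixels), "k1" (the pictures are not rectified: a ray, as slopes to the right and down, at radius r is drawn at 1 + k1 r^2 times it, then the intrinsics apply), "R" (3x3) and "t" (3): a world point X has camera coordinates R X + t. Camera axes: x right, y down, z forward; pixel columns grow to the right and rows downward; lengths in m; the calibration is good to about 2 mm. A picture is of the moment at which its call begins. There is no depth.
- manip.sign_off(): hands the job in; it is judged then, once.
The state is a dict: "t": time; "q": joint angles; "qd": joint speeds; "tau": joint torques, N m; "tcp_pos": TCP position; "tool_rot": TCP orientation; "force": force on the tool from outside, world axes, zero at the start; "ft_torque": the same for the moment, N m; "finger_gap": opening from 0.0 (shut) to 1.0 (fully open); "gripper_force": force on a finger pad.
Only numpy, scipy, OpenCV 4.12 (cv2) and the standard library are available. Lean on these libraries where they do the work, as an engineer would, in place of code of your own. Each camera call takes 0.05 s, during which the arm holds its last target. There are 200 camera calls.

## Working session

There is one attempt and no reset: what is moved stays moved. The work goes in short steps, Python scripts to look and compute and a tool call to move; the robot and the scene stay as the last step left them, time stands still between calls to the robot, and variables do not carry over. Pictures are saved under pics/ and viewed, at most 11 in all, crops included, and the job is handed in when it is done.

Besides the shell and the picture viewer there is one more tool, called after "Call:" in YAML: its name, and indented under it one key for each argument. step_arm: Moves the arm, as the interface text tells. Its arguments: {"type":"object","properties":{"commands":{"type":"array","items":{"type":"number"}},"jaw":{"type":"number"},"grip_force":{"type":"number"}},"required":["commands"]}

```bash
mkdir -p pics
cat > h.py <<'E'
import numpy as np, cv2, json
from station import manip
def snap(n,f):
    s=manip.snapshot(n); cv2.imwrite(f,s["pixels"]); 
    np.savez(f[:-4]+'.npz',**{k:np.array(s[k]) for k in("fx","fy","cx","cy","k1","R","t")}); return s
def load(f): return np.load(f)
def ray(c,u,v):
    d=np.array([(u-c["cx"])/c["fx"],(v-c["cy"])/c["fy"]]); p=d.copy()
    for _ in range(20): p=d/(1+c["k1"]*(p@p))
    R=c["R"]; o=-R.T@c["t"]; w=R.T@np.array([p[0],p[1],1]); return o,w
def atz(c,u,v,z):
    o,w=ray(c,u,v); return o+w*(z-o[2])/w[2]
def tri(*a):
    A=np.zeros((3,3));b=np.zeros(3)
    for c,u,v in a:
        o,w=ray(c,u,v); w=w/np.linalg.norm(w); P=np.eye(3)-np.outer(w,w); A+=P;b+=P@o
    return np.linalg.solve(A,b)
def proj(c,X):
    p=c["R"]@np.array(X)+c["t"]; s=p[:2]/p[2]; s=s*(1+c["k1"]*(s@s)); return np.array([c["fx"]*s[0]+c["cx"],c["fy"]*s[1]+c["cy"]])
E
python3 - <<'E'
from h import *
for n in("scene","top"):
    s=snap(n,f"pics/{n}1.png"); print(n,s["fx"],s["k1"],-s["R"].T@s["t"],s["R"][2])
print(manip.sense())
E
```

```text
scene 436.76723858295185 -0.05832742876338677 [ 1.28033496 -0.05026604  1.33240563] [-0.50965063 -0.03977443 -0.85946159]
top 479.82905693693857 0.018409224299125265 [ 0.4315609  -0.0958366   1.44373011] [ 0.06909583  0.01999197 -0.99740969]
{'t': 0.1, 'q': array([ 1.12051826e+00,  5.28355800e-01,  1.43379084e+00, -3.38248519e-05,
        1.18138478e+00, -1.78491673e-01]), 'qd': array([-9.79101923e-04, -1.07498053e-03, -1.96329959e-03, -1.84344201e-03,
       -3.69146934e-05,  1.75968840e-03]), 'tau': array([-2.56833000e-04, -4.43302703e+01, -1.78585249e+01, -1.78950222e-04,
        3.86785367e-03,  6.43525297e-06]), 'tcp_pos': array([0.167472  , 0.60147188, 0.23043686]), 'tool_rot': array([ 1.35468886e-01,  9.90781127e-01, -9.26704383e-04, -2.84889582e-04]), 'force': array([-0.20901214, -0.19046898,  0.69367558]), 'ft_torque': array([-0.01446699, -0.01445496, -0.02938152]), 'gripper_force': 0.0, 'finger_gap': 0.9962933634902464}
```

View pics/scene1.png

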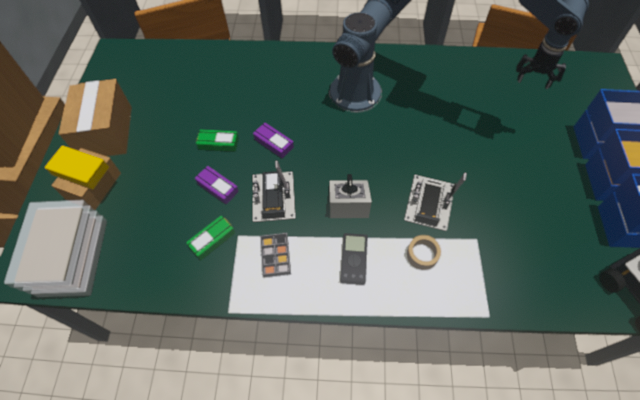

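View pics/top1.png

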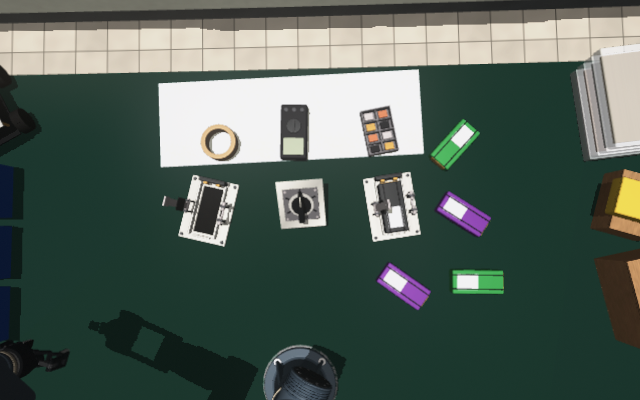

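Two candidates for the loaded dock: top (209,210) / scene (430,200), with a plain dark centre, and top (392,207) / scene (273,195), with a white label on something dark. I'll confirm which holds the pack in an enlarged crop.

Run:
```python
import cv2,numpy as np
t=cv2.imread('pics/top1.png');s=cv2.imread('pics/scene1.png')
r=lambda a,y,x:cv2.resize(a[y:y+75,x:x+100],(400,300),interpolation=cv2.INTER_CUBIC)
cv2.imwrite('pics/crop1.png',np.vstack([np.hstack([r(t,170,155),r(t,170,345)]),np.hstack([r(s,160,385),r(s,155,230)])]))
```

```text
(no output)
```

View pics/crop1.png

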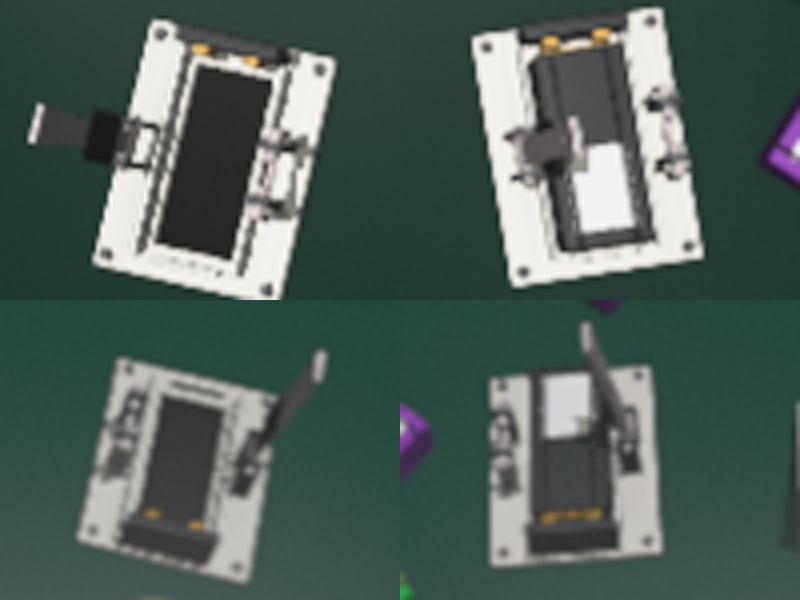

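The dock at top (392,207) holds the pack: it has raised sides and a label. So dock_a is on the right (−y), and the other dock is empty. Next I measure it and crop the console.

Run:
```python
from h import *
T=load('pics/top1.npz');S=load('pics/scene1.npz')
top=[(363.2,179.5),(410.5,172),(420.7,234.5),(373,241.7)]
sc=[(295.5,218.2),(252.7,222),(252.5,175),(292.5,171.7)]
for a,b in zip(top,sc): print(tri((T,*a),(S,*b)).round(4), atz(T,*a,.008).round(4),atz(S,*b,.008).round(4))
P=np.array([tri((T,*a),(S,*b)) for a,b in zip(top,sc)]);print('c',P.mean(0))
ex=(P[0]+P[1]-P[2]-P[3])/2; print('len',np.linalg.norm(ex),'yaw',np.degrees(np.arctan2(ex[1],ex[0])))
print('wid',np.linalg.norm(P[0]+P[3]-P[1]-P[2])/2)
print('tip',tri((T,389.2,205.7),(S,276.7,161.7)))
t=cv2.imread('pics/top1.png');s=cv2.imread('pics/scene1.png')
r=lambda a,y,x:cv2.resize(a[y:y+66,x:x+66],(400,400),interpolation=cv2.INTER_CUBIC)
cv2.imwrite('pics/crop2.png',np.hstack([r(t,170,268),r(s,160,317)]))
```

```text
[ 0.5944 -0.1978 -0.0048] [ 0.593  -0.1983  0.008 ] [ 0.6009 -0.195   0.008 ]
[ 0.6146 -0.343  -0.0074] [ 0.6126 -0.3403  0.008 ] [ 0.6222 -0.3396  0.008 ]
[ 0.4252 -0.3676 -0.0032] [ 0.4252 -0.3646  0.008 ] [ 0.4324 -0.3659  0.008 ]
[ 0.4063 -0.2232 -0.0005] [ 0.4064 -0.2228  0.008 ] [ 0.4119 -0.2218  0.008 ]
c [ 0.51010445 -0.28289839 -0.00399327]
len 0.19040553992276044 yaw 7.557102412599704
wid 0.14614867369265036
tip [ 0.5018797  -0.25017964  0.19952414]
```

View pics/crop2.png

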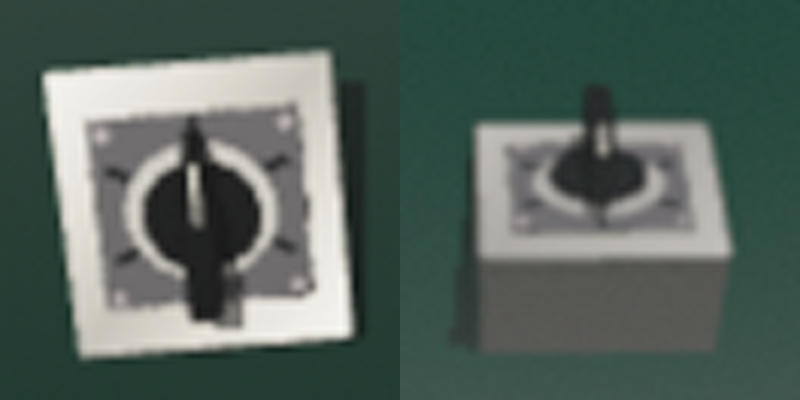

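Run:
```python
from h import *
from scipy.optimize import least_squares
T=load('pics/top1.npz');S=load('pics/scene1.npz')
cv=lambda L,x0,y0,s,ox=0,oy=0:[((x-ox+.5)/s-.5+x0,(y-oy+.5)/s-.5+y0) for x,y in L]
dt=cv([(473,38),(662,8),(703,258),(512,287)],345,170,4,400,0)
ds=cv([(662,553),(491,568),(490,380),(650,367)],230,155,4,400,300)
dl=np.array([[.095,.072,.008],[.095,-.072,.008],[-.095,-.072,.008],[-.095,.072,.008]])
k=400/66
ct=cv([(43,72),(330,50),(355,338),(80,357)],268,170,k)
cs=cv([(733,255),(477,257),(474,122),(708,122)],317,160,k,400,0)
cl=np.array([[.065,.066,.11],[.065,-.066,.11],[-.065,-.066,.035],[-.065,.066,.035]])
def W(p,l):
    c,s=np.cos(p[2]),np.sin(p[2]);return l@np.array([[c,s,0],[-s,c,0],[0,0,1]])+[p[0],p[1],p[3]]
for n,l,a,b in(("dock",dl,dt,ds),("cons",cl,ct,cs)):
    f=lambda p:np.concatenate([[(proj(T,X)-m) for X,m in zip(W(p,l),a)],[(proj(S,X)-m) for X,m in zip(W(p,l),b)]]).ravel()
    r=least_squares(f,[.5,-.1,.1,0]);p=r.x
    print(n,p[:2].round(4),'yaw',np.degrees(p[2]).round(2),'dz',p[3].round(4),'rms',np.sqrt(np.mean(r.fun**2)).round(2))
    for A,B in zip(a,b): print('  tri',tri((T,*A),(S,*B)).round(4))
    if n=="dock":
        h=W(p,np.array([[0,.052,.057],[0,-.054,.008]]));print('hinge,catch',h.round(4))
tip=tri((T,*cv([(577,143)],345,170,4,400)[0]),(S,*cv([(587,327)],230,155,4,400,300)[0]));print('tip',tip)
d=tip-h[0];print('d',d,np.linalg.norm(d))
```

```text
dock [ 0.511  -0.2822] yaw 7.74 dz -0.0076 rms 0.35
  tri [ 0.5951 -0.1977 -0.0009]
  tri [ 0.6153 -0.3423 -0.0032]
  tri [ 0.4265 -0.367   0.0011]
  tri [ 0.4074 -0.223   0.0033]
hinge,catch [[ 5.040e-01 -2.307e-01  4.940e-02]
 [ 5.183e-01 -3.357e-01  4.000e-04]]
cons [ 0.5197 -0.0148] yaw 3.19 dz -0.0006 rms 0.45
  tri [0.5814 0.0561 0.1082]
  tri [ 0.5889 -0.0782  0.1086]
  tri [ 0.4572 -0.0861  0.0344]
  tri [0.4505 0.0485 0.0332]
tip [ 0.50264804 -0.24992327  0.20236491]
d [-0.00139969 -0.01922923  0.15292937] 0.15413992115100789
```

Call:
step_arm:
  commands: [-0.037, -0.026, -0.02, 0, 0, 3.3, -0.075, -0.052, -0.04, 0, 0, 6.6, -0.113, -0.078, -0.06, 0, 0, 10, -0.15, -0.104, -0.08, 0, 0, 13.3, -0.188, -0.13, -0.1, 0, 0, 16.6, -0.226, -0.156, -0.1, 0, 0, 20, -0.263, -0.182, -0.1, 0, 0, 23.3, -0.3, -0.208, -0.1, 0, 0, 26.6, -0.338, -0.234, -0.1, 0, 0, 30, -0.376, -0.26, -0.1, 0, 0, 33.3]
  jaw: 0
  grip_force: 60

```text
t: 1.1
tcp_pos: [0.4607, 0.249, 0.3311]
tool_rot: [0.415, 0.91, -0.0, -0.0]
force: [0.4, 0.7, 0.3]
finger_gap: 0.0
gripper_force: 0.0
```

Call:
step_arm:
  commands: [-0.037, -0.027, 0, 0, 0, 3.3, -0.073, -0.053, 0, 0, 0, 6.6, -0.11, -0.08, 0, 0, 0, 10, -0.146, -0.106, 0, 0, 0, 13.3, -0.183, -0.133, 0, 0, 0, 16.6, -0.219, -0.159, 0, 0, 0, 20, -0.256, -0.186, 0, 0, 0, 23.3, -0.292, -0.212, 0.005, 0, 0, 26.6, -0.329, -0.239, 0.01, 0, 0, 30, -0.365, -0.265, 0.02, 0, 0, 33.2]

```text
t: 2.1
tcp_pos: [0.5006, -0.2007, 0.3114]
tool_rot: [0.658, 0.753, 0.0, 0.001]
force: [1.0, 0.4, -0.2]
finger_gap: -0.003
gripper_force: 0.0
```

Run:
```python
from h import *
s=manip.sense(); print(s['q'].round(3),s['tcp_pos'].round(4),s['tool_rot'].round(4))
# sweep: dock-frame deltas for TCP for leading edge radius r
from numpy import sin,cos
e=.011
for q in np.arange(1.5,.1,-.14):
    r=.135
    y=.052-r*cos(q)+.003*sin(q)+e; z=.057+r*sin(q)+.003*cos(q); print(round(q,2),round(y,4),round(z,4))
```

```text
[-0.589  0.322  1.545  0.     1.273 -0.724] [ 0.5006 -0.2007  0.3114] [6.576e-01 7.534e-01 1.000e-04 5.000e-04]
1.5 0.0564 0.1919
1.36 0.0377 0.1896
1.22 0.0194 0.1848
1.08 0.002 0.1775
0.94 -0.0142 0.1678
0.8 -0.0289 0.1559
0.66 -0.0418 0.1421
0.52 -0.0527 0.1267
0.38 -0.0613 0.1099
0.24 -0.0674 0.092
```

Call:
step_arm:
  commands: [0, 0, 0.045, 0, 0, 0, 0, 0, 0.09, 0, 0, 0, 0, 0, 0.121, 0, 0, 0, -0.018, 0, 0.121, 0, 0, 0, -0.028, 0, 0.121, 0, 0, 0, -0.04, 0, 0.122, 0, 0, 0, -0.05, 0, 0.123, 0, 0, 0, -0.06, 0, 0.126, 0, 0, 0, -0.07, 0, 0.13, 0, 0, 0, -0.079, 0, 0.134, 0, 0, 0]

```text
t: 3.1
tcp_pos: [0.5119, -0.2779, 0.1776]
tool_rot: [0.657, 0.754, -0.0, 0.001]
force: [-0.5, 0.9, 1.6]
finger_gap: -0.003
gripper_force: 0.4
```

Run:
```python
from h import *
s=snap("scene","pics/scene2.png");t=snap("top","pics/top2.png")
r=lambda a,y,x:cv2.resize(a[y:y+100,x:x+100],(400,400),interpolation=cv2.INTER_CUBIC)
cv2.imwrite('pics/crop3.png',np.hstack([r(t["pixels"],150,345),r(s["pixels"],130,225)]))
```

```text
(no output)
```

View pics/crop3.png

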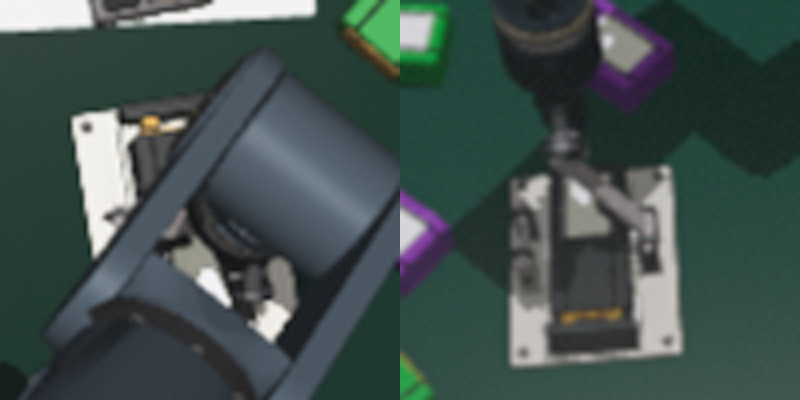

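The picture shows the bar under the fingertips at (600,190), about 50–60° up and swinging down towards the catch at (520,250). I'll carry on.

Call:
step_arm:
  commands: [-0.007, 0, 0.004, 0, 0, 0, -0.016, 0, 0.01, 0, 0, 0, -0.024, 0, 0.015, 0, 0, 0, -0.031, 0, 0.022, 0, 0, 0, -0.038, 0, 0.029, 0, 0, 0, -0.044, 0, 0.036, 0, 0, 0, -0.05, 0, 0.043, 0, 0, 0, -0.055, 0, 0.051, 0, 0, 0, -0.061, 0, 0.059, 0, 0, 0, -0.066, 0, 0.066, 0, 0, 0]

```text
t: 4.2
tcp_pos: [0.5204, -0.3424, 0.1104]
tool_rot: [0.657, 0.754, 0.0, -0.0]
force: [0.3, 0.7, -0.2]
finger_gap: -0.0
gripper_force: 0.2
```

Call:
step_arm:
  commands: [-0.003, 0, 0.003, 0, 0, 0, -0.006, 0, 0.006, 0, 0, 0, -0.009, 0, 0.009, 0, 0, 0, -0.012, 0, 0.011, 0, 0, 0, -0.015, 0, 0.012, 0, 0, 0, -0.015, 0, 0.013, 0, 0, 0, -0.015, 0, 0.014, 0, 0, 0, -0.015, 0, 0.015, 0, 0, 0, -0.015, 0, 0.016, 0, 0, 0, -0.015, 0, 0.016, 0, 0, 0]

```text
t: 5.2
tcp_pos: [0.5226, -0.3569, 0.0952]
tool_rot: [0.656, 0.754, 0.0, -0.0]
force: [-0.1, -0.1, -1.0]
finger_gap: -0.003
gripper_force: 0.0
```

Call:
step_arm:
  commands: [0, 0, 0.001, 0, 0, 0, 0, 0, 0.002, 0, 0, 0, 0, 0, 0.003, 0, 0, 0, 0, 0, 0.004, 0, 0, 0, 0, 0, 0.005, 0, 0, 0, 0, 0, 0.006, 0, 0, 0, 0, 0, 0.007, 0, 0, 0, 0, 0, 0.008, 0, 0, 0, 0, 0, 0.008, 0, 0, 0, 0, 0, 0.008, 0, 0, 0]

```text
t: 6.2
tcp_pos: [0.5226, -0.3569, 0.0872]
tool_rot: [0.657, 0.754, 0.0, -0.0]
force: [0.1, 0.6, -0.2]
finger_gap: 0.004
gripper_force: 0.0
```

Call:
step_arm:
  commands: [0, 0, 0.001, 0, 0, 0, 0, 0, 0.002, 0, 0, 0, 0, 0, 0.003, 0, 0, 0, 0, 0, 0.004, 0, 0, 0, 0, 0, 0.005, 0, 0, 0, 0, 0, 0.006, 0, 0, 0, 0, 0, 0.007, 0, 0, 0, 0, 0, 0.007, 0, 0, 0, 0, 0, 0.007, 0, 0, 0, 0, 0, 0.007, 0, 0, 0]

```text
t: 7.2
tcp_pos: [0.5226, -0.3569, 0.0802]
tool_rot: [0.657, 0.754, 0.0, -0.0]
force: [0.1, -0.6, 0.2]
finger_gap: -0.001
gripper_force: 0.0
```

Run:
```python
from h import *
s=snap("scene","pics/scene3.png")
r=lambda a,y,x:cv2.resize(a[y:y+75,x:x+100],(800,600),interpolation=cv2.INTER_CUBIC)
cv2.imwrite('pics/crop4.png',r(s["pixels"],155,215))
```

```text
(no output)
```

View pics/crop4.png

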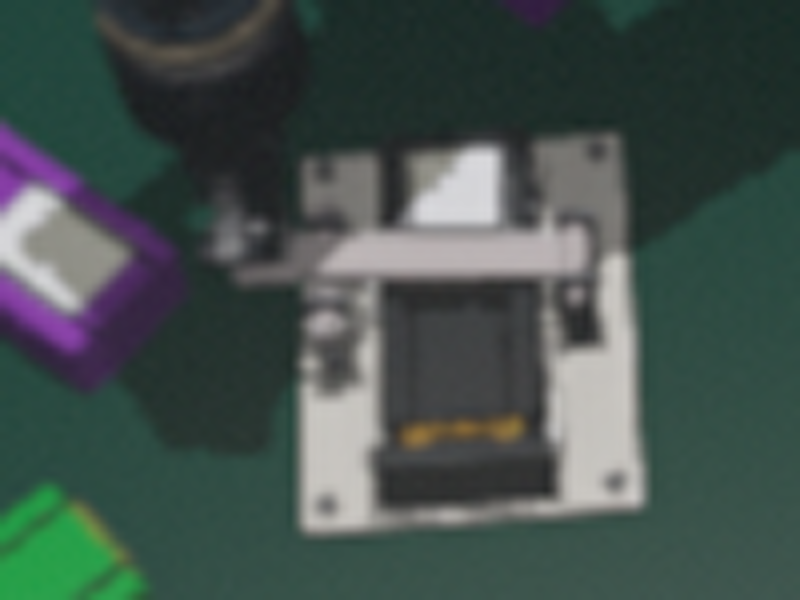

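Run:
```python
from h import *
c=load('pics/scene3.npz'); s=manip.sense(); print(s['tcp_pos'],s['force'])
o=np.array([.511,-.281,0]);a=np.radians(7.74);ex=np.array([np.cos(a),np.sin(a),0]);ey=np.array([-np.sin(a),np.cos(a),0]);ez=np.array([0,0,1])
f=lambda X:((proj(c,X)-[215,155]+.5)*8-.5).round()
print('tcp',f(s['tcp_pos']))
for q in(.1,.2):
  for x,r in((.013,.144),(-.013,.144),(.01,.1),(0,0)):
    X=o+ex*x+ey*(.052-r*np.cos(q))+ez*(.06+r*np.sin(q)); print(q,x,r,f(X))
for x,y in((.095,.072),(.095,-.072),(-.095,-.072),(-.095,.072)): print('corner',f(o+ex*x+ey*y+.008*ez))
```

```text
[ 0.52262309 -0.35696196  0.08027834] [-0.13540031 -0.22045074 -0.7003685 ]
tcp [270. 250.]
0.1 0.013 0.144 [238. 283.]
0.1 -0.013 0.144 [239. 231.]
0.1 0.01 0.1 [343. 275.]
0.1 0 0 [578. 249.]
0.2 0.013 0.144 [238. 266.]
0.2 -0.013 0.144 [238. 213.]
0.2 0.01 0.1 [343. 262.]
0.2 0 0 [578. 249.]
corner [644. 498.]
corner [308. 524.]
corner [307. 153.]
corner [623. 128.]
```

The bar is nearly level, with its end at (238,278), so about 0.14 rad. The fingertips are on the tab at (250,250). The balls have not been met yet, so I press on gently.

Call:
step_arm:
  commands: [0, 0, 0.0005, 0, 0, 0, 0, 0, 0.001, 0, 0, 0, 0, 0, 0.0015, 0, 0, 0, 0, 0, 0.002, 0, 0, 0, 0, 0, 0.0025, 0, 0, 0, 0, 0, 0.003, 0, 0, 0, 0, 0, 0.0035, 0, 0, 0, 0, 0, 0.004, 0, 0, 0, 0, 0, 0.004, 0, 0, 0, 0, 0, 0.004, 0, 0, 0]

```text
t: 8.25
tcp_pos: [0.5226, -0.3569, 0.0762]
tool_rot: [0.657, 0.754, 0.0, -0.0]
force: [0.5, 0.0, 0.7]
finger_gap: 0.002
gripper_force: 0.0
```

Call:
step_arm:
  commands: [0, 0, 0.0005, 0, 0, 0, 0, 0, 0.001, 0, 0, 0, 0, 0, 0.0015, 0, 0, 0, 0, 0, 0.002, 0, 0, 0, 0, 0, 0.0025, 0, 0, 0, 0, 0, 0.003, 0, 0, 0, 0, 0, 0.0035, 0, 0, 0, 0, 0, 0.004, 0, 0, 0, 0, 0, 0.004, 0, 0, 0, 0, 0, 0.004, 0, 0, 0]

```text
t: 9.25
tcp_pos: [0.5228, -0.3573, 0.0736]
tool_rot: [0.656, 0.754, -0.0, 0.0]
force: [-1.6, 0.8, 8.6]
finger_gap: -0.003
gripper_force: 4.2
```

Call:
step_arm:
  commands: [0, 0, 0.0003, 0, 0, 0, 0, 0, 0.0006, 0, 0, 0, 0, 0, 0.0009, 0, 0, 0, 0, 0, 0.0012, 0, 0, 0, 0, 0, 0.0015, 0, 0, 0, 0, 0, 0.0015, 0, 0, 0, 0, 0, 0.0015, 0, 0, 0, 0, 0, 0.0015, 0, 0, 0, 0, 0, 0.0015, 0, 0, 0, 0, 0, 0.0015, 0, 0, 0]

```text
t: 10.25
tcp_pos: [0.5228, -0.3574, 0.0729]
tool_rot: [0.656, 0.754, -0.0, 0.001]
force: [-3.0, 2.0, 12.8]
finger_gap: -0.005
gripper_force: 6.3
```

Call:
step_arm:
  commands: [0, 0, 0.0003, 0, 0, 0, 0, 0, 0.0006, 0, 0, 0, 0, 0, 0.0009, 0, 0, 0, 0, 0, 0.0012, 0, 0, 0, 0, 0, 0.0015, 0, 0, 0, 0, 0, 0.0015, 0, 0, 0, 0, 0, 0.0015, 0, 0, 0, 0, 0, 0.0015, 0, 0, 0, 0, 0, 0.0015, 0, 0, 0, 0, 0, 0.0015, 0, 0, 0]

```text
t: 11.25
tcp_pos: [0.5228, -0.3576, 0.0697]
tool_rot: [0.657, 0.754, -0.0, 0.001]
force: [-2.5, -0.7, 5.4]
finger_gap: -0.001
gripper_force: 2.8
```

Call:
step_arm:
  commands: [0, 0, 0.0005, 0, 0, 0, 0, 0, 0.001, 0, 0, 0, 0, 0, 0.0015, 0, 0, 0, 0, 0, 0.002, 0, 0, 0, 0, 0, 0.0025, 0, 0, 0, 0, 0, 0.003, 0, 0, 0, 0, 0, 0.0035, 0, 0, 0, 0, 0, 0.004, 0, 0, 0, 0, 0, 0.004, 0, 0, 0, 0, 0, 0.004, 0, 0, 0]

```text
t: 12.25
tcp_pos: [0.523, -0.3578, 0.0655]
tool_rot: [0.657, 0.754, -0.0, 0.001]
force: [-1.8, -3.5, 4.3]
finger_gap: 0.002
gripper_force: 2.2
```

Call:
step_arm:
  commands: [0, 0, 0.0005, 0, 0, 0, 0, 0, 0.001, 0, 0, 0, 0, 0, 0.0015, 0, 0, 0, 0, 0, 0.002, 0, 0, 0, 0, 0, 0.0025, 0, 0, 0, 0, 0, 0.003, 0, 0, 0, 0, 0, 0.003, 0, 0, 0, 0, 0, 0.003, 0, 0, 0, 0, 0, 0.003, 0, 0, 0, 0, 0, 0.003, 0, 0, 0]

```text
t: 13.25
tcp_pos: [0.5226, -0.3569, 0.0622]
tool_rot: [0.657, 0.754, 0.0, -0.0]
force: [-0.4, 0.4, 0.2]
finger_gap: -0.002
gripper_force: 0.0
```

Force zero: it has snapped away from the finger. I press on to the pin.

Call:
step_arm:
  commands: [0, 0, 0.0005, 0, 0, 0, 0, 0, 0.001, 0, 0, 0, 0, 0, 0.0015, 0, 0, 0, 0, 0, 0.002, 0, 0, 0, 0, 0, 0.0025, 0, 0, 0, 0, 0, 0.003, 0, 0, 0, 0, 0, 0.003, 0, 0, 0, 0, 0, 0.003, 0, 0, 0, 0, 0, 0.003, 0, 0, 0, 0, 0, 0.003, 0, 0, 0]

```text
t: 14.25
tcp_pos: [0.5227, -0.3571, 0.0603]
tool_rot: [0.657, 0.754, -0.0, 0.0]
force: [-0.9, 1.1, 5.8]
finger_gap: -0.004
gripper_force: 3.1
```

Call:
step_arm:
  commands: [0, 0, 0.0004, 0, 0, 0, 0, 0, 0.0008, 0, 0, 0, 0, 0, 0.0012, 0, 0, 0, 0, 0, 0.0016, 0, 0, 0, 0, 0, 0.002, 0, 0, 0, 0, 0, 0.002, 0, 0, 0, 0, 0, 0.002, 0, 0, 0, 0, 0, 0.002, 0, 0, 0, 0, 0, 0.002, 0, 0, 0, 0, 0, 0.002, 0, 0, 0]

```text
t: 15.25
tcp_pos: [0.5228, -0.3571, 0.0601]
tool_rot: [0.656, 0.754, -0.0, 0.0]
force: [-3.1, 3.0, 15.8]
finger_gap: -0.001
gripper_force: 7.7
```

Run:
```python
from h import *
T=load('pics/top1.npz');S=load('pics/scene1.npz');k=400/66
g=lambda x,y,x0,y0:((x+.5)/k-.5+x0,(y+.5)/k-.5+y0)
print('panel', tri((T,*g(201,208,268,170)),(S,*g(198,189,317,160))).round(4))
a=np.radians(3.19);ex=np.array([np.cos(a),np.sin(a),0]);ey=np.array([-np.sin(a),np.cos(a),0]);ez=np.array([0,0,1.])
F=np.array([.5197,-.0148,.0725]); n=-.5*ex+.866*ez; up=.866*ex+.5*ez
inv=lambda c,X,x0,y0:((proj(c,X)-[x0,y0]+.5)*k-.5).round()
for nm,X in(("disc",F+.012*n),("ptr",F+.046*n+.048*up),("tail",F+.046*n-.038*up),("face",F)): print(nm,X.round(4),inv(T,X,268,170),inv(S,X,317,160)+[400,0])
R=np.column_stack([-up,ey*-1*-1,-n]); y=np.cross(-n,-up); R=np.column_stack([-up,y,-n])
from scipy.spatial.transform import Rotation as Ro
s=manip.sense();R0=Ro.from_quat(s['tool_rot']);print(s['q'].round(3))
G=F+.017*n; print('grasp tcp',G.round(4),'pre',(G+.08*n).round(4),'y',y.round(3))
print('rotvec tool deg',np.degrees((R0.inv()*Ro.from_matrix(R)).as_rotvec()).round(1))
M=R0.as_matrix();print('shift pre in tool',(M.T@(G+.08*n-s['tcp_pos'])).round(4))
```

```text
panel [ 0.5196 -0.0144  0.068 ]
disc [ 0.5137 -0.0151  0.0829] [204. 218.] [600. 166.]
ptr [ 0.5382 -0.0138  0.1363] [193. 157.] [606. 153.]
tail [ 0.4639 -0.0179  0.0933] [210. 324.] [598.  80.]
face [ 0.5197 -0.0148  0.0725] [204. 207.] [600. 185.]
[-0.775  0.758  1.534 -0.     0.849 -0.914]
grasp tcp [ 0.5112 -0.0153  0.0872] pre [ 0.4713 -0.0175  0.1565] y [-0.056  0.998 -0.   ]
rotvec tool deg [-22.3 -24.2 -83.1]
shift pre in tool [ 0.3434 -0.004  -0.0966]
```

Call:
step_arm:
  commands: [0, 0, -0.005, 0, 0, 0, 0, 0, -0.02, 0, 0, 0, 0, 0, -0.05, 0, 0, 0, 0, 0, -0.09, 0, 0, 0, 0, 0, -0.13, 0, 0, 0, 0, 0, -0.17, 0, 0, 0, 0, 0, -0.21, 0, 0, 0, 0, 0, -0.23, 0, 0, 0, 0, 0, -0.23, 0, 0, 0, 0, 0, -0.23, 0, 0, 0]

```text
t: 16.25
tcp_pos: [0.5224, -0.3568, 0.2875]
tool_rot: [0.657, 0.754, -0.0, 0.0]
force: [-0.5, 0.0, 0.0]
finger_gap: -0.002
gripper_force: 0.0
```

Call:
step_arm:
  commands: [0.034, 0, 0, -2.1, -2.3, -7.8, 0.069, -0.001, 0, -4.2, -4.6, -15.6, 0.103, -0.001, 0, -6.3, -6.8, -23.5, 0.137, -0.002, 0, -8.4, -9.1, -31.3, 0.172, -0.002, 0.005, -10.5, -11.4, -39.1, 0.206, -0.002, 0.01, -12.6, -13.7, -47, 0.24, -0.003, 0.015, -14.7, -15.9, -54.8, 0.275, -0.003, 0.02, -16.8, -18.2, -62.6, 0.31, -0.004, 0.025, -18.9, -20.5, -70.4, 0.343, -0.004, 0.03, -21, -22.8, -78.3]
  jaw: 65

```text
t: 17.25
tcp_pos: [0.4691, -0.0158, 0.2553]
tool_rot: [0.014, 0.969, 0.008, 0.245]
force: [0.2, 0.3, -0.2]
finger_gap: 0.649
gripper_force: 0.0
```

```bash
cat > tgt.py <<'E'
from h import *
from scipy.spatial.transform import Rotation as Ro
a=np.radians(3.19);ex=np.array([np.cos(a),np.sin(a),0]);ez=np.array([0,0,1.])
F=np.array([.5197,-.0148,.0725]); n=-.5*ex+.866*ez; up=.866*ex+.5*ez
R=np.column_stack([-up,np.cross(-n,-up),-n])
s=manip.sense();R0=Ro.from_quat(s['tool_rot'])
print(s['t'],s['q'].round(3),s['tcp_pos'].round(4),s['force'].round(1),s['ft_torque'].round(2))
print('rot',np.degrees((R0.inv()*Ro.from_matrix(R)).as_rotvec()).round(2))
for h in(.097,.057,.017): print(h,(R0.as_matrix().T@(F+h*n-s['tcp_pos'])).round(4))
E
python3 tgt.py
python3 - <<'E'
from h import *
s=snap("scene","pics/scene4.png");t=snap("top","pics/top4.png")
r=lambda a,y,x:cv2.resize(a[y:y+75,x:x+100],(400,300),interpolation=cv2.INTER_CUBIC)
cv2.imwrite('pics/crop5.png',np.hstack([r(t["pixels"],170,345),r(s["pixels"],155,215)]))
E
```

```text
17.25 [-0.4    0.143  2.13   0.457  0.451 -2.313] [ 0.4691 -0.0158  0.2553] [ 0.2  0.3 -0.2] [-0.02  0.24 -0.04]
rot [-1.14 -1.56 -4.58]
0.097 [ 0.045  -0.0038  0.0879]
0.057 [ 0.0439 -0.003   0.1279]
0.017 [ 0.0428 -0.0021  0.1679]
```

View pics/crop5.png

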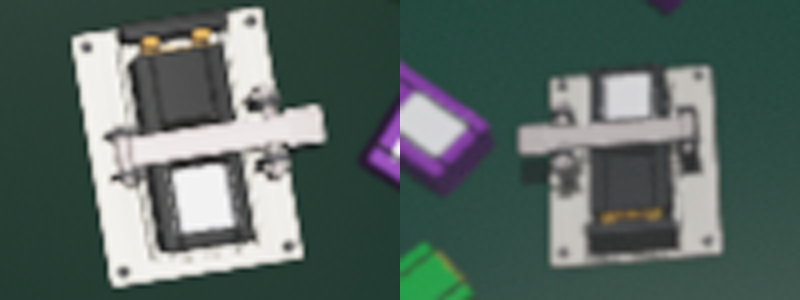

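The bar lies level across the pack, from hinge (125,150) to tab (315,125), sitting in the catch cheeks. On to the selector.

Call:
step_arm:
  commands: [0.011, -0.001, 0.02, -0.3, -0.4, -1.1, 0.022, -0.002, 0.04, -0.6, -0.8, -2.3, 0.033, -0.003, 0.06, -0.9, -1.2, -3.4, 0.045, -0.004, 0.088, -1.1, -1.6, -4.6, 0.045, -0.004, 0.095, -1.1, -1.6, -4.6, 0.045, -0.003, 0.102, -1.1, -1.6, -4.6, 0.044, -0.003, 0.11, -1.1, -1.6, -4.6, 0.044, -0.003, 0.12, -1.1, -1.6, -4.6, 0.044, -0.003, 0.128, -1.1, -1.6, -4.6, 0.044, -0.003, 0.128, -1.1, -1.6, -4.6]

```text
t: 18.35
tcp_pos: [0.5114, -0.0107, 0.1531]
tool_rot: [-0.02, 0.972, -0.001, 0.236]
force: [0.7, -0.4, 0.2]
finger_gap: 0.651
gripper_force: 0.0
```

```bash
python3 tgt.py
python3 - <<'E'
from h import *
s=snap("scene","pics/scene5.png");t=snap("top","pics/top5.png")
r=lambda a,y,x:cv2.resize(a[y:y+66,x:x+66],(400,400),interpolation=cv2.INTER_CUBIC)
cv2.imwrite('pics/crop6.png',np.hstack([r(t["pixels"],175,268),r(s["pixels"],150,317)]))
E
```

```text
18.35 [-0.335  0.43   2.146  0.953  0.196 -2.854] [ 0.5114 -0.0107  0.1531] [ 0.7 -0.4  0.2] [0.01 0.28 0.04]
rot [-1.01 -2.71 -0.58]
0.097 [ 0.0343 -0.0052 -0.0215]
0.057 [ 0.0325 -0.0045  0.0185]
0.017 [ 0.0306 -0.0038  0.0584]
```

View pics/crop6.png

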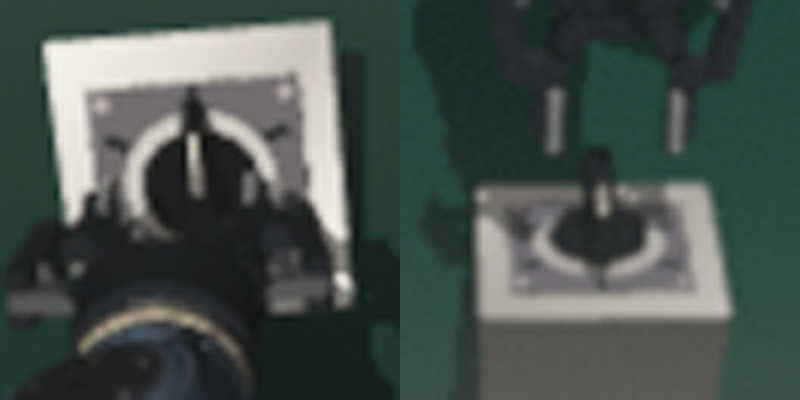

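The fingers are astride and short of the handle: top (195,150), scene (600,160). Joint 6 is at its limit, so I take the equivalent grasp a half turn about the tool axis.

Call:
step_arm:
  commands: [0, 0, -0.003, 0, 0, 8, 0, 0, -0.006, 0, 0, 16.5, 0, 0, -0.01, 0, 0, 25, 0, 0, -0.015, 0, 0, 33.5, 0, 0, -0.02, 0, 0, 42, 0, 0, -0.02, 0, 0, 50.5, 0, 0, -0.02, 0, 0, 59, 0, 0, -0.02, 0, 0, 67.5, 0, 0, -0.02, 0, 0, 76, 0, 0, -0.02, 0, 0, 84.5]

```text
t: 19.45
tcp_pos: [0.501, -0.0107, 0.1715]
tool_rot: [0.641, 0.731, 0.159, 0.175]
force: [-0.9, 0.1, -0.1]
finger_gap: 0.649
gripper_force: 0.0
```

```bash
sed -i 's/^R=.*/R=np.column_stack([up,np.cross(-n,up),-n])/' tgt.py; python3 tgt.py
```

```text
19.45 [-0.345  0.376  2.153  0.792  0.231 -1.217] [ 0.501  -0.0107  0.1715] [-0.9  0.1 -0.1] [ 0.02  0.2  -0.  ]
rot [-1.48  2.89 94.54]
0.097 [-0.0024 -0.0339 -0.0004]
0.057 [-0.0019 -0.032   0.0396]
0.017 [-0.0014 -0.0301  0.0795]
```

Call:
step_arm:
  commands: [0, -0.003, 0, -0.1, 0.3, 8.5, 0, -0.007, 0, -0.3, 0.5, 17, 0, -0.01, 0, -0.4, 0.8, 25.5, -0.001, -0.014, 0, -0.5, 1, 34, -0.001, -0.017, 0, -0.7, 1.3, 42.5, -0.001, -0.02, 0, -0.8, 1.5, 51, -0.002, -0.024, 0, -0.9, 1.8, 59.5, -0.002, -0.027, 0, -1.1, 2.1, 68, -0.002, -0.03, 0, -1.2, 2.3, 76.5, -0.002, -0.034, 0, -1.3, 2.6, 85]

```text
t: 20.45
tcp_pos: [0.4715, -0.0174, 0.1562]
tool_rot: [0.961, 0.108, 0.256, 0.013]
force: [1.3, 0.3, -0.5]
finger_gap: 0.648
gripper_force: 0.0
```

```bash
python3 tgt.py
```

```text
20.45 [-0.428  0.404  2.269  1.561  0.235 -0.585] [ 0.4715 -0.0174  0.1562] [ 1.3  0.3 -0.5] [-0.02  0.25  0.  ]
rot [-0.16  0.28  9.55]
0.097 [-0.0001  0.     -0.0004]
0.057 [0.0001 0.0002 0.0396]
0.017 [0.0003 0.0003 0.0796]
```

Call:
step_arm:
  commands: [0, 0, 0, -0.1, 0.1, 5, 0, 0, 0.005, -0.2, 0.3, 9.5, 0, 0, 0.015, -0.2, 0.3, 9.5, 0, 0, 0.025, -0.2, 0.3, 9.5, 0, 0, 0.035, -0.2, 0.3, 9.5, 0, 0, 0.045, -0.2, 0.3, 9.5, 0, 0, 0.055, -0.2, 0.3, 9.5, 0, 0, 0.065, -0.2, 0.3, 9.5, 0, 0, 0.075, -0.2, 0.3, 9.5, 0, 0, 0.079, -0.2, 0.3, 9.5]

```text
t: 21.45
tcp_pos: [0.511, -0.015, 0.0869]
tool_rot: [0.966, 0.03, 0.258, -0.006]
force: [0.5, 0.1, -0.2]
finger_gap: 0.653
gripper_force: 0.0
```

```bash
python3 tgt.py
python3 - <<'E'
from h import *
s=snap("scene","pics/scene6.png")
r=lambda a,y,x:cv2.resize(a[y:y+66,x:x+66],(500,500),interpolation=cv2.INTER_CUBIC)
cv2.imwrite('pics/crop7.png',r(s["pixels"],150,317))
E
```

```text
21.45 [-0.374  0.623  2.227  2.3    0.282 -1.133] [ 0.511  -0.015   0.0869] [ 0.5  0.1 -0.2] [ 0.03  0.21 -0.02]
rot [0.01 0.04 0.38]
0.097 [ 0.0003  0.0003 -0.0802]
0.057 [ 0.0004  0.0003 -0.0402]
0.017 [ 0.0004  0.0002 -0.0002]
```

View pics/crop7.png

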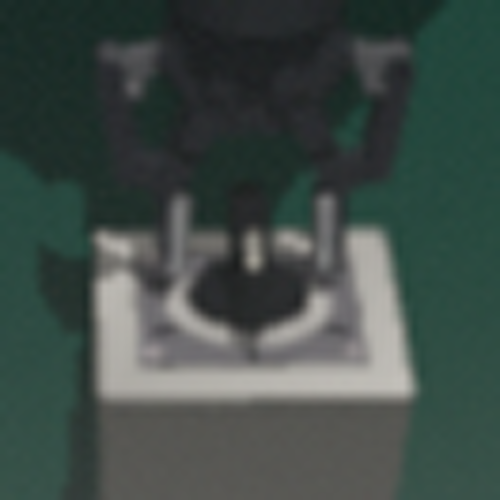

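The fingers at (178,240) and (326,240) straddle the handle at (250,230) centrally. Closing.

Call:
step_arm:
  commands: [0, 0, 0, 0, 0, 0, 0, 0, 0, 0, 0, 0, 0, 0, 0, 0, 0, 0, 0, 0, 0, 0, 0, 0, 0, 0, 0, 0, 0, 0, 0, 0, 0, 0, 0, 0, 0, 0, 0, 0, 0, 0, 0, 0, 0, 0, 0, 0, 0, 0, 0, 0, 0, 0, 0, 0, 0, 0, 0, 0]
  jaw: 0
  grip_force: 60

```text
t: 22.5
tcp_pos: [0.5105, -0.0155, 0.0878]
tool_rot: [0.965, 0.03, 0.259, -0.006]
force: [-3.7, -3.5, 5.6]
finger_gap: 0.177
gripper_force: 58.8
```

Call:
step_arm:
  commands: [0, 0, -0.001, 0, 0, 7, 0, 0, -0.001, 0, 0, 14, 0, 0, -0.001, 0, 0, 21, 0, 0, -0.001, 0, 0, 28, 0, 0, -0.001, 0, 0, 35, 0, 0, -0.001, 0, 0, 42, 0, 0, -0.001, 0, 0, 49, 0, 0, -0.001, 0, 0, 55, 0, 0, -0.001, 0, 0, 60, 0, 0, -0.001, 0, 0, 60]

```text
t: 23.5
tcp_pos: [0.5112, -0.014, 0.0884]
tool_rot: [0.851, -0.456, 0.221, -0.136]
force: [2.9, 3.7, -3.4]
finger_gap: 0.175
gripper_force: 60.2
```

```bash
python3 tgt.py
```

```text
23.5 [-0.374  0.62   2.228  2.292  0.284 -0.08 ] [ 0.5112 -0.014   0.0884] [ 2.9  3.7 -3.4] [0.61 0.04 0.31]
rot [ -0.17  -0.06 -59.52]
0.097 [ 0.0008  0.0009 -0.0791]
0.057 [ 0.0008  0.0011 -0.0391]
0.017 [0.0008 0.0012 0.0009]
```

Turned 60° and gripped. Now dwell 1.5 s or more in precharge.

Call:
step_arm:
  commands: [0, 0, 0, 0, 0, 0, 0, 0, 0, 0, 0, 0, 0, 0, 0, 0, 0, 0, 0, 0, 0, 0, 0, 0, 0, 0, 0, 0, 0, 0, 0, 0, 0, 0, 0, 0, 0, 0, 0, 0, 0, 0, 0, 0, 0, 0, 0, 0, 0, 0, 0, 0, 0, 0, 0, 0, 0, 0, 0, 0]

```text
t: 24.5
tcp_pos: [0.5112, -0.014, 0.0883]
tool_rot: [0.852, -0.455, 0.222, -0.136]
force: [3.3, 4.9, -1.9]
finger_gap: 0.176
gripper_force: 60.2
```

Run:
```python
from h import *
s=snap("scene","pics/scene7.png");t=snap("top","pics/top7.png")
r=lambda a,y,x:cv2.resize(a[y:y+66,x:x+66],(400,400),interpolation=cv2.INTER_CUBIC)
cv2.imwrite('pics/crop8.png',np.hstack([r(t["pixels"],165,268),r(s["pixels"],150,317)]))
print(manip.sense()['ft_torque'])
```

```text
[0.60967297 0.0129301  0.30945456]
```

View pics/crop8.png

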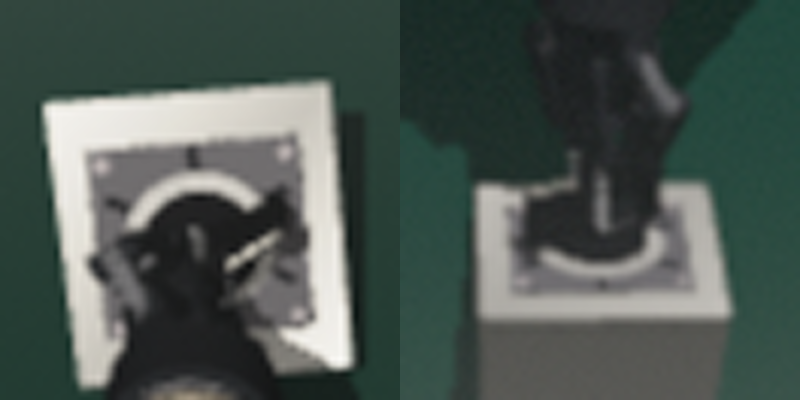

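The pointer (white line towards (275,235)) now stands at the right-hand precharge tick, with next to no torque about the axis. On to fully on.

Call:
step_arm:
  commands: [0, 0, 0, 0, 0, 0, 0, 0, 0, 0, 0, 0, 0, 0, 0, 0, 0, 8, 0, 0, 0, 0, 0, 16, 0, 0, 0, 0, 0, 24, 0, 0, 0, 0, 0, 32, 0, 0, 0, 0, 0, 40, 0, 0, 0, 0, 0, 48, 0, 0, 0, 0, 0, 55, 0, 0, 0, 0, 0, 60]

```text
t: 25.6
tcp_pos: [0.5127, -0.0141, 0.0892]
tool_rot: [-0.508, 0.82, -0.124, 0.23]
force: [5.5, 3.7, 0.1]
finger_gap: 0.176
gripper_force: 60.5
```

Call:
step_arm:
  commands: [0, 0, 0, 0, 0, 0, 0, 0, 0, 0, 0, 0, 0, 0, 0, 0, 0, 0, 0, 0, 0, 0, 0, 0, 0, 0, 0, 0, 0, 0, 0, 0, 0, 0, 0, 0, 0, 0, 0, 0, 0, 0, 0, 0, 0, 0, 0, 0, 0, 0, 0, 0, 0, 0, 0, 0, 0, 0, 0, 0]
  jaw: 65

```text
t: 26.6
tcp_pos: [0.5102, -0.0149, 0.088]
tool_rot: [-0.509, 0.821, -0.124, 0.227]
force: [0.3, -0.7, -0.2]
finger_gap: 0.646
gripper_force: 0.0
```

```bash
python3 tgt.py
```

```text
26.6 [-0.375  0.619  2.228  2.293  0.281  0.967] [ 0.5102 -0.0149  0.088 ] [ 0.3 -0.7 -0.2] [-0.04  0.31  0.  ]
rot [ 4.0000e-02  2.0000e-02 -1.1961e+02]
0.097 [ 0.0001 -0.0005 -0.0788]
0.057 [ 0.0001 -0.0006 -0.0388]
0.017 [ 0.0001 -0.0006  0.0012]
```

Released. Retract along the axis and check.

Call:
step_arm:
  commands: [0, 0, -0.01, 0, 0, 0, 0, 0, -0.025, 0, 0, 0, 0, 0, -0.045, 0, 0, 0, 0, 0, -0.07, 0, 0, 0, 0, 0, -0.1, 0, 0, 0, 0, 0, -0.13, 0, 0, 0, 0, 0, -0.16, 0, 0, 0, 0, 0, -0.18, 0, 0, 0, 0, 0, -0.18, 0, 0, 0, 0, 0, -0.18, 0, 0, 0]

```text
t: 27.6
tcp_pos: [0.4198, -0.0199, 0.2457]
tool_rot: [-0.509, 0.82, -0.126, 0.228]
force: [-0.0, -0.2, -0.6]
finger_gap: 0.645
gripper_force: 0.0
```

Run:
```python
from h import *
s=snap("scene","pics/scene8.png");t=snap("top","pics/top8.png")
r=lambda a,y,x,w=66:cv2.resize(a[y:y+w,x:x+w],(400,400),interpolation=cv2.INTER_CUBIC)
r2=lambda a:cv2.resize(a[150:230,220:480],(800,200))
u=np.hstack([r(t["pixels"],165,268),r(s["pixels"],150,317)])
cv2.imwrite('pics/crop9.png',np.vstack([u,r2(s["pixels"])]))
st=manip.sense();print(st['t'],st['q'].round(2),st['tcp_pos'].round(3),st['qd'].round(3))
```

```text
27.7 [-0.52  0.09  2.27  0.72  0.43  2.47] [ 0.421 -0.02   0.244] [ 0.004  0.038 -0.004  0.004 -0.     0.005]
```

View pics/crop9.png

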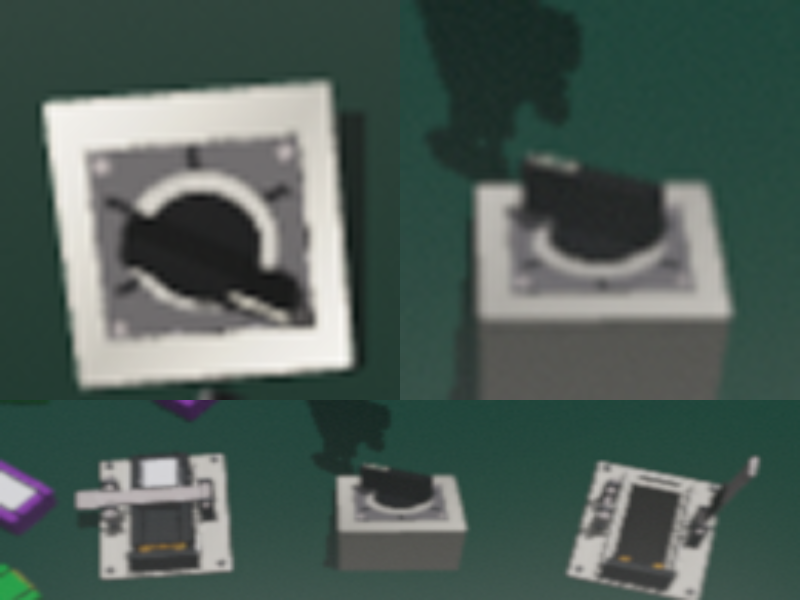

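The pointer is at lower right (300,315), the fully-on position on dock_a's side. The bar is shut across the pack, the empty dock's bar is still open, and the arm is clear.

```bash
python3 -c "
from station import manip
print(manip.sign_off())"
```

```text
the job is handed in; nothing more can be done
None
```

I handed the job in at about 28 s: the loaded dock's bar (right of the console) snapped into its catch, and the selector went to precharge for over a second, then fully on; the last picture showed the pack docked and the empty dock's bar open, but sign-off returned no verdict and I didn't recheck the multimeter, tape and parts tray.

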